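Move the wing ribs from the deburring rack to the priming rack

TASK

Move the four aluminium wing ribs, one after another, from the deburring rack into the priming rack so that their row follows the order of its wooden cradles: each rib in the cradle cut to its own length, the shortest rib in the shortest cradle and so on up to the longest. Leave every rib standing upright and fully down on its cradle's floor, and do not knock any rib over on the way.

Things in the scene. Friction and masses are not known exactly. Their poses are not given: they have to be found in the camera images.
- rib1: Shortest of 4 aluminium truss ribs, upright on a flat foot: 80 mm long (x), 26 wide (y), 50 tall at mid-length, top falling 14 mm to each end; 100 g. Grip across y at the solid 30 mm long middle block. Origin: centre of underside. Starts in any place of the deburring rack (plywood), row pitch 70 mm; dark strips beside it, 59 mm apart, rise 20 mm above its foot.
- rib2: Second shortest of 4 aluminium truss ribs, upright on a flat foot: 105 mm long (x), 26 wide (y), 56 tall at mid-length, top falling 14 mm to each end; 130 g. Grip across y at the solid 30 mm long middle block. Origin: centre of underside. Starts in any place of the deburring rack (plywood), row pitch 70 mm; dark strips beside it, 59 mm apart, rise 20 mm above its foot.
- rib3: Second longest of 4 aluminium truss ribs, upright on a flat foot: 130 mm long (x), 26 wide (y), 62 tall at mid-length, top falling 14 mm to each end; 160 g. Grip across y at the solid 30 mm long middle block. Origin: centre of underside. Starts in any place of the deburring rack (plywood), row pitch 70 mm; dark strips beside it, 59 mm apart, rise 20 mm above its foot.
- rib4: Longest of 4 aluminium truss ribs, upright on a flat foot: 155 mm long (x), 26 wide (y), 68 tall at mid-length, top falling 14 mm to each end; 190 g. Grip across y at the solid 30 mm long middle block. Origin: centre of underside. Starts in any place of the deburring rack (plywood), row pitch 70 mm; dark strips beside it, 59 mm apart, rise 20 mm above its foot.
- cradle1: Shortest cradle (for rib1), pale wood, fixed in any place of the priming rack (grey board), row pitch 70 mm: open pocket, outside 112 long (x), 58 wide (y), 26 mm high; walls and floor 8 mm thick, so inside 96 x 42, 18 mm deep. Origin: centre of underside, 8 mm below the pocket floor; z up.
- cradle2: Second shortest cradle (for rib2), pale wood, fixed in any place of the priming rack (grey board), row pitch 70 mm: open pocket, outside 137 long (x), 58 wide (y), 26 mm high; walls and floor 8 mm thick, so inside 121 x 42, 18 mm deep. Origin: centre of underside, 8 mm below the pocket floor; z up.
- cradle3: Second longest cradle (for rib3), pale wood, fixed in any place of the priming rack (grey board), row pitch 70 mm: open pocket, outside 162 long (x), 58 wide (y), 26 mm high; walls and floor 8 mm thick, so inside 146 x 42, 18 mm deep. Origin: centre of underside, 8 mm below the pocket floor; z up.
- cradle4: Longest cradle (for rib4), pale wood, fixed in any place of the priming rack (grey board), row pitch 70 mm: open pocket, outside 187 long (x), 58 wide (y), 26 mm high; walls and floor 8 mm thick, so inside 171 x 42, 18 mm deep. Origin: centre of underside, 8 mm below the pocket floor; z up.
Mind the look-alikes: they are no part of the job. What is shaped like the rib2 but blue or purple is not meant.

How it is judged:
At the end, for the whole second after the job is handed in: Each rib stands in the cradle of its own length: centre within 14 mm of the cradle's centre, underside on the pocket floor (5 to 12 mm above the cradle's origin), upright within 0.08 rad, along the cradle within 0.35 rad (either way round), released and at rest (below 0.02 m/s and 0.15 rad/s) (horizontal distance between rib1 and cradle1 below 0.014 m and z of rib1 in the frame of cradle1 between 0.005 and 0.012 m and angle between each of rib1, rib2, rib3, rib4's own z axis and vertical below 0.08 rad and angle between the x axis of rib1 and the x axis of cradle1, either way round below 0.35 rad and linear speed of each of rib1, rib2, rib3, rib4 below 0.02 m/s and angular speed of each of rib1, rib2, rib3, rib4 below 0.15 rad/s and contact force between each of rib1, rib2, rib3, rib4 and the fingers below 0.05 N and horizontal distance between rib2 and cradle2 below 0.014 m and z of rib2 in the frame of cradle2 between 0.005 and 0.012 m and angle between the x axis of rib2 and the x axis of cradle2, either way round below 0.35 rad and horizontal distance between rib3 and cradle3 below 0.014 m and z of rib3 in the frame of cradle3 between 0.005 and 0.012 m and angle between the x axis of rib3 and the x axis of cradle3, either way round below 0.35 rad and horizontal distance between rib4 and cradle4 below 0.014 m and z of rib4 in the frame of cradle4 between 0.005 and 0.012 m and angle between the x axis of rib4 and the x axis of cradle4, either way round below 0.35 rad); the robot touches nothing.
It fails at once if rib1 is knocked over or tipped beyond 40 degrees (angle between rib1's own z axis and vertical above 0.7 rad).
It fails at once if rib2 is knocked over or tipped beyond 40 degrees (angle between rib2's own z axis and vertical above 0.7 rad).
It fails at once if rib3 is knocked over or tipped beyond 40 degrees (angle between rib3's own z axis and vertical above 0.7 rad).
It fails at once if rib4 is knocked over or tipped beyond 40 degrees (angle between rib4's own z axis and vertical above 0.7 rad).
It also fails if it takes over 109 s, if anything falls off the work surface, if the arm or the gripper's body presses on something with over 40 N, if the wrist force passes 120 N, or if a joint passes its speed limit or range.

ROBOT

A 6-joint arm with a two-finger parallel gripper is mounted at the origin on the work surface. World frame = base frame: x ahead of the robot, y to its left, z up, the work surface at z = 0. Lengths are in m, angles in rad, forces in N, time in s.
With the tool pointing down it reaches from about 0.425 to 0.95 m from the base axis. Payload 3.5 kg.
Tool frame: the origin (TCP) lies on the centre line of the jaws, within the pads' length; the fingertips stand 25 mm ahead of it and the grasp point (between the pads) lies 6 mm ahead of it (ctrl.finger_overhang is the distance from the TCP to the fingertips, in m); z points along the fingers, y is the line along which they close (so a half turn about z gives the same grasp; the last joint's range is limited). The gripper opens to 85 mm and grips with 20 to 120 N. Pads are 22 mm wide; open, the fingers measure 114 mm over their backs; the gripper's body (76 mm by 85 mm) begins 54 mm behind the grasp point. The pads swing forward as they close: fully open they stand 13 mm farther back than shut.
Start: joints at [1.172, 0.286, 1.577, -0, 1.279, -0.15], TCP at [0.166, 0.654, 0.256] pointing down, gripper open.
Joint ranges: [-2.77, 2.77], [-0.9, 2.22], [0.21, 2.48], [-1.53, 4.67], [0.24, 2.81], [-2.84, 2.84]. Speed limits (rad/s): [2.79, 2.79, 3.14, 3.14, 3.14, 3.14].

INTERFACE

Orientations are given as a unit quaternion [x, y, z, w].
In Python, from plant import get_state, imaging, job, ctrl gives the robot as it stands.
- The arm moves only by the tool jog_arm, never from a script. Its argument "increments" is a list of rows, each an object of numbers: "dx", "dy", "dz": the shift along the world's x, y, z each as a share of 12 cm, from -1 to 1; "ax", "ay", "az": the turn, a rotation vector about the world's x, y, z each as a share of pi/2 rad, from -1 to 1; "gripper": the gripper command: -1 is shut, 1 is fully open, values between are in proportion. A call has 1 to 10 rows; each row is the pose to reach, as a shift and turn from the pose commanded when the call began; what a row does not reach only later rows make up. A row lasts 1/10 s, in which the tool goes at most 50 mm and 8.59 degrees, less where a joint would pass 70% of its speed; a pose out of reach is approached as far as the arm can. A call with a number of a shift or a turn outside -1 to 1 is refused whole. A call with a gripper value outside its range is refused whole. The fingers move at their own pace and stop on an object; "force" is the grip in N (left out, the last holds). Time passes only in rows, so rows that repeat a pose let the fingers close. It gives the time, the measured TCP pose, the force, the opening and the grip force at its end, in the units of the state.
- get_state(): the state, without advancing time (a new reading comes with each control period).
- imaging.read_camera(name): name is "scene" or "top" or "wrist"; returns a dict with "frame" (480x640x3 uint8, blue, green, red), "depth" (480x640 float32, m along the optical axis (not along the pixel's ray), 0 where there is no reading), "camera_matrix" (3x3 intrinsics, pixels), "extrinsics" (4x4, takes a point from camera to world coordinates); the wrist camera has in their place "mount" (4x4, takes a point from camera to tool coordinates, whose origin is the TCP and whose axes are the flange's). Camera axes: x right, y up, looking along -z (the intrinsics and any distortion apply to the point x, -y, -z); pixel columns grow to the right and rows downward; lengths in m; the calibration is good to about 2 mm. A picture is of the moment at which its call begins: read the wrist's pose just before it.
- job.sign_off(): hands the job in; it is judged then, once.
The state is a dict: "time": time; "qpos": joint angles; "dq": joint speeds; "joint_efforts": joint torques, N m; "eef_pos": TCP position; "tcp_rot": TCP orientation; "contact_force": force on the tool from outside, world axes, zero at the start; "wrist_torque": the same for the moment, N m; "opening": opening from 0.0 (shut) to 1.0 (fully open); "finger_force": force on a finger pad.
Only numpy, scipy, OpenCV 4.12 (cv2) and the standard library are available. Lean on these libraries where they do the work, as an engineer would, in place of code of your own. Each camera call takes 0.05 s, during which the arm holds its last target. There are 200 camera calls.

## Working session

There is one attempt and no reset: what is moved stays moved. The work goes in short steps, Python scripts to look and compute and a tool call to move; the robot and the scene stay as the last step left them, time stands still between calls to the robot, and variables do not carry over. Pictures are saved under pics/ and viewed, at most 14 in all, crops included, and the job is handed in when it is done.

Besides the shell and the picture viewer there is one more tool, called after "Call:" by a JSON object that holds its "api" and its "payload". jog_arm: Moves the arm, as the interface text tells. Shift numbers are shares of 12 cm and turn numbers shares of pi/2 rad, none past 1 either way. Its arguments: {"type":"object","properties":{"increments":{"type":"array"},"force":{"type":"number"}},"required":["increments"]}

```bash
mkdir -p pics
cat > h.py <<'E'
import numpy as np, cv2
from plant import get_state, imaging, job, ctrl
def world(c):
    K=c["camera_matrix"];d=c["depth"];v,u=np.mgrid[:480,:640]
    x=(u-K[0,2])/K[0,0]*d;y=-(v-K[1,2])/K[1,1]*d
    P=np.stack([x,y,-d,np.ones_like(d)],-1)
    return (P@np.asarray(c["extrinsics"]).T)[...,:3]
E
python3 - <<'E'
from h import *
for n in("top","scene"):
    c=imaging.read_camera(n);cv2.imwrite(f"pics/{n}.png",c["frame"]);np.savez(f"{n}.npz",**{k:v for k,v in c.items() if isinstance(v,(np.ndarray,list))})
    print(n,c.keys(),np.round(c["extrinsics"],3),c["camera_matrix"])
s=get_state();print(s)
E
```

```text
top dict_keys(['frame', 'depth', 'camera_matrix', 'extrinsics']) [[-0.006  0.983 -0.184  0.323]
 [-0.999 -0.     0.033  0.01 ]
 [ 0.032  0.184  0.982  0.868]
 [ 0.     0.     0.     1.   ]] [[472.36697565   0.         316.05055982]
 [  0.         472.36697565 233.9860523 ]
 [  0.           0.           1.        ]]
scene dict_keys(['frame', 'depth', 'camera_matrix', 'extrinsics']) [[ 0.731 -0.587  0.348  0.871]
 [ 0.682  0.638 -0.358 -0.436]
 [-0.012  0.499  0.867  1.089]
 [ 0.     0.     0.     1.   ]] [[548.41787124   0.         323.58208166]
 [  0.         548.41787124 244.70374067]
 [  0.           0.           1.        ]]
{'time': 0.1, 'qpos': array([ 1.17202714e+00,  2.87105475e-01,  1.57803927e+00, -1.30653993e-05,
        1.27863542e+00, -1.49971159e-01]), 'dq': array([-0.0009735 , -0.00127868, -0.00389953, -0.00090847, -0.00352066,
        0.00110767]), 'joint_efforts': array([ 3.49477996e-04, -4.07296801e+01, -2.93698883e+01, -1.76080594e-04,
        3.45273402e-03, -2.30741131e-05]), 'eef_pos': array([0.16594983, 0.65371294, 0.25506183]), 'tcp_rot': array([ 1.24076466e-01,  9.92272057e-01, -1.05453702e-03, -2.90322424e-04]), 'contact_force': array([ 1.03731444, -1.05270122,  0.11615371]), 'wrist_torque': array([-0.00516368, -0.0023756 ,  0.00278175]), 'finger_force': 0.0, 'opening': 0.9982311265272414}
```

View pics/top.png

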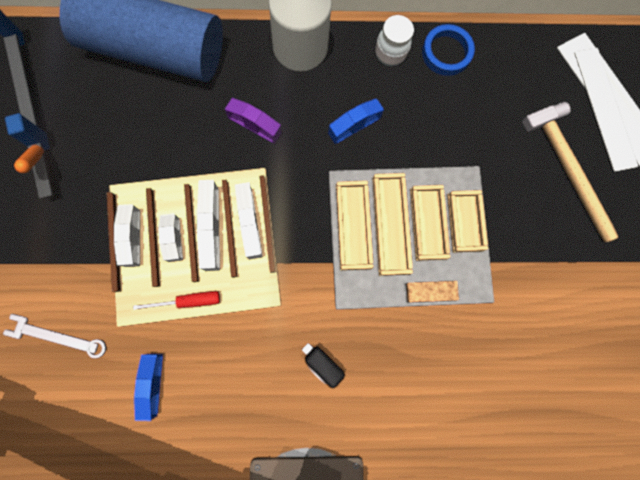

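View pics/scene.png

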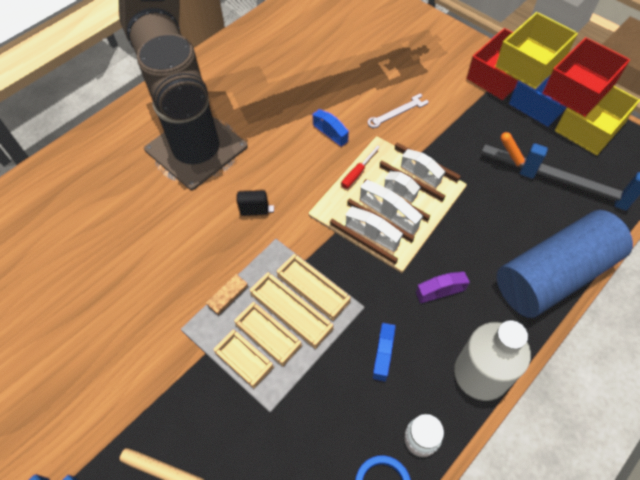

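Top view shows, left to right: ribs at (127,235), (170,237), (207,225), (249,220), and cradles at (354,225), (393,224), (431,222), (468,221). The blue pieces at (148,386) and (356,120) and the purple one at (253,119) are decoys. Only the silver ribs inside the plywood rack fit. I'll measure them next.

```bash
cat > m.py <<'E'
from h import *
c=np.load("top.npz");W=world(c);f=c["frame"];hsv=cv2.cvtColor(f,cv2.COLOR_BGR2HSV)
roi=np.zeros((480,640),bool);roi[165:325,105:282]=1
z=W[...,2]
for n,(u,v) in dict(table=(60,300),ply1=(200,310),ply2=(150,310),plyA=(190,290),g1=(345,290),g2=(480,290),g3=(485,270),p1=(354,225),p2=(393,224),p3=(431,222),p4=(468,221)).items(): print(n,W[v,u].round(4))
def rect(m,name):
    k,l,st,ce=cv2.connectedComponentsWithStats(m.astype(np.uint8))
    for i in range(1,k):
        if st[i,4]<150: continue
        P=W[l==i];r=cv2.minAreaRect(P[:,:2].astype(np.float32)*1000)
        print(name,ce[i].round(),st[i,4],"c",np.round(r[0],1),"size",np.round(r[1],1),"ang",round(r[2],1),"z",np.percentile(P[:,2],[1,50,99]).round(4))
rect(roi&(hsv[...,1]<60)&(hsv[...,2]>90)&(z>.036),"rib")
roi2=np.zeros((480,640),bool);roi2[165:280,330:492]=1
rect(roi2&(hsv[...,1]>50)&(hsv[...,2]>100),"cradle")
rect(roi&(hsv[...,2]<110)&(hsv[...,1]>60),"strip")
E
python3 m.py
python3 - <<'E'
import cv2
f=cv2.imread('pics/top.png');cv2.imwrite('pics/crop.png',cv2.resize(f[160:320,100:500],(800,320),interpolation=cv2.INTER_CUBIC))
E
```

```text
table [ 0.3647  0.4414 -0.0012]
ply1 [0.3453 0.1887 0.0112]
ply2 [0.3458 0.2773 0.0093]
plyA [0.3808 0.2077 0.0118]
g1 [ 0.3797 -0.0706  0.0096]
g2 [ 0.3787 -0.3181  0.0099]
g3 [ 0.4154 -0.3302  0.0096]
p1 [ 0.4984 -0.0886  0.0179]
p2 [ 0.5001 -0.1607  0.0189]
p3 [ 0.5037 -0.2315  0.0196]
p4 [ 0.5064 -0.3022  0.0162]
rib [206. 224.] 1429 c [426.5 130.7] size [304.   96.9] ang 31.6 z [0.0458 0.0722 0.0818]
rib [248. 220.] 1151 c [439.3  78.8] size [267.1  48.3] ang 20.4 z [0.0447 0.0664 0.0763]
rib [124. 234.] 983 c [391.3 193.1] size [379.3  97.8] ang 55.0 z [0.0424 0.0613 0.0706]
rib [168. 236.] 729 c [396.8 150.9] size [310.9  71.6] ang 49.2 z [0.0411 0.0571 0.0643]
cradle [392. 224.] 3479 c [ 436.2 -127.4] size [142.6 326.5] ang 63.2 z [0.0114 0.0204 0.0398]
cradle [354. 225.] 2969 c [444.4 -75. ] size [103.1 278.5] ang 75.5 z [0.0113 0.0205 0.0402]
cradle [430. 222.] 2614 c [ 416.  -157.4] size [137.3 357.6] ang 50.2 z [0.0113 0.0208 0.0397]
cradle [467. 221.] 2208 c [ 453.2 -160.6] size [123.  411.4] ang 20.8 z [0.0093 0.0211 0.0395]
strip [231. 230.] 158 c [490.2 134.8] size [173.1   6.1] ang 5.6 z [0.0259 0.0311 0.0341]
strip [193. 233.] 243 c [416.1 148.3] size [320.4  95.6] ang 39.4 z [0.0186 0.0294 0.5177]
strip [155. 238.] 326 c [397.9 185.8] size [363.8 119.8] ang 48.6 z [0.017  0.0286 0.0356]
```

View pics/crop.png

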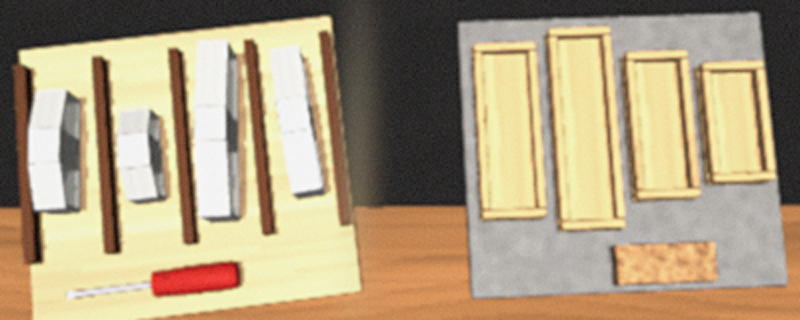

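Crop confirms it: silver ribs left to right are rib2, rib1, rib4, rib3 (also by their top heights), and cradles left to right are 3, 4, 2, 1. I'll clean up the measurement by dropping depth holes and using only the bright top faces.

```bash
cat > m.py <<'E'
from h import *
def fit(c,boxes,m,zlo,zhi,tag):
    W=world(c);z=W[...,2];ok=m&(c["depth"]>0)&(z>zlo)&(z<zhi)
    for n,(u0,u1,v0,v1) in boxes.items():
        b=np.zeros(ok.shape,np.uint8);b[v0:v1,u0:u1]=ok[v0:v1,u0:u1]
        k,l,st,_=cv2.connectedComponentsWithStats(b);i=1+st[1:,4].argmax()
        P=W[l==i];p=P[:,:2]*1000;mu=p.mean(0);e=np.linalg.svd(p-mu,full_matrices=0)[2][0];e*=np.sign(e[0])
        q=np.c_[(p-mu)@e,(p-mu)@[-e[1],e[0]]];lo,hi=np.percentile(q,[1,99],axis=0);mid=(lo+hi)/2
        ctr=mu+mid[0]*e+mid[1]*np.array([-e[1],e[0]])
        print(tag,n,len(P),"c",ctr.round(1),"size",(hi-lo).round(1),"ang",np.degrees(np.arctan2(e[1],e[0])).round(1),"z",np.percentile(P[:,2],[5,50,95]).round(4))
if __name__=="__main__":
    c=dict(np.load("top.npz"));f=c["frame"];h=cv2.cvtColor(f,cv2.COLOR_BGR2HSV)
    for T in (160,195):
        fit(c,{"rib2":(112,147,195,275),"rib1":(155,186,205,270),"rib4":(192,225,172,275),"rib3":(233,265,175,265)},(h[...,1]<60)&(h[...,2]>T),.038,.09,"V%d"%T)
    fit(c,{"cr3":(333,374,172,275),"cr4":(373,414,170,280),"cr2":(412,450,180,265),"cr1":(449,492,185,258)},h[...,1]>50,.029,.042,"rim")
E
python3 m.py
```

```text
V160 rib2 914 c [475.8 314.4] size [103.6  25.9] ang 3.0 z [0.0516 0.0615 0.069 ]
V160 rib1 685 c [473.  240.3] size [79.2 25.4] ang 7.4 z [0.0451 0.0571 0.063 ]
V160 rib4 1354 c [492.5 171.9] size [152.4  25.4] ang 2.6 z [0.0634 0.0722 0.0803]
V160 rib3 1111 c [502.1 102.3] size [128.5  25.6] ang 9.8 z [0.0571 0.0665 0.0745]
V195 rib2 883 c [475.9 314.7] size [103.4  25.2] ang 2.9 z [0.0518 0.0617 0.069 ]
V195 rib1 667 c [472.9 240.5] size [79.2 25. ] ang 7.2 z [0.0453 0.0575 0.063 ]
V195 rib4 1318 c [492.6 172.2] size [152.3  24.8] ang 2.7 z [0.0635 0.0724 0.0804]
V195 rib3 1093 c [502.1 102.3] size [128.4  25.6] ang 9.8 z [0.0574 0.0666 0.0745]
rim cr3 1037 c [497.5 -87.7] size [160.4  57.3] ang 2.0 z [0.0319 0.0364 0.0392]
rim cr4 1202 c [ 499.9 -157.5] size [185.2  57.3] ang 2.2 z [0.0311 0.0363 0.039 ]
rim cr2 949 c [ 502.4 -227.4] size [135.4  57.5] ang 1.9 z [0.0309 0.0362 0.0391]
rim cr1 843 c [ 505.1 -297. ] size [110.9  57.6] ang 1.5 z [0.0304 0.0362 0.0388]
```

Call:
{"api": "jog_arm", "payload": {"increments": [{"dx": 0.43,"dy": -0.47,"az": 0.06,"gripper": 0.2},{"dx": 0.86,"dy": -0.94,"az": 0.1,"gripper": 0.2},{"dx": 0.86,"dy": -0.94,"az": 0.1,"gripper": 0.2},{"dx": 0.86,"dy": -0.94,"az": 0.1,"gripper": 0.2},{"dx": 0.86,"dy": -0.94,"az": 0.1,"gripper": 0.2}], "force": 40}}

```text
$.increments[0]: bad value
```

```bash
cat > s.py <<'E'
from h import *
s=get_state();q=s["tcp_rot"];print(s["time"],s["eef_pos"].round(4),"closeyaw",np.degrees(np.arctan2(-2*q[0]*q[1],q[1]**2-q[0]**2)).round(2),"q",q.round(4),"F",s["contact_force"].round(2),"open mm",85*s["opening"],s["finger_force"],s["qpos"].round(2))
E
python3 s.py; python3 -c "from plant import ctrl;print(ctrl.finger_overhang)"
```

```text
0.1 [0.1659 0.6537 0.2551] closeyaw -14.25 q [ 1.241e-01  9.923e-01 -1.100e-03 -3.000e-04] F [ 1.04 -1.05  0.12] open mm 84.84964575481553 0.0 [ 1.17  0.29  1.58 -0.    1.28 -0.15]
0.025
```

Call:
{"api": "jog_arm", "payload": {"increments": [{"dx": 0.43,"dy": -0.47,"dz": 0,"ax": 0,"ay": 0,"az": 0.06,"gripper": 0.2},{"dx": 0.86,"dy": -0.94,"dz": 0,"ax": 0,"ay": 0,"az": 0.1,"gripper": 0.2},{"dx": 0.86,"dy": -0.94,"dz": 0,"ax": 0,"ay": 0,"az": 0.1,"gripper": 0.2},{"dx": 0.86,"dy": -0.94,"dz": 0,"ax": 0,"ay": 0,"az": 0.1,"gripper": 0.2},{"dx": 0.86,"dy": -0.94,"dz": 0,"ax": 0,"ay": 0,"az": 0.1,"gripper": 0.2}], "force": 40}}

```text
time: 0.6
eef_pos: [0.2702, 0.5404, 0.256]
tcp_rot: [0.047, 0.999, -0.0, -0.0]
contact_force: [0.3, 1.1, -0.5]
opening: 0.601
finger_force: 0.0
```

```bash
python3 s.py
```

```text
0.6 [0.2702 0.5404 0.256 ] closeyaw -5.41 q [ 4.720e-02  9.989e-01 -2.000e-04 -3.000e-04] F [ 0.32  1.07 -0.49] open mm 51.06771117581733 0.0 [ 0.94  0.13  1.76  0.    1.25 -0.54]
```

Call:
{"api": "jog_arm", "payload": {"increments": [{"dx": 0.43,"dy": -0.47,"dz": 0,"ax": 0,"ay": 0,"az": 0.05,"gripper": 0.2},{"dx": 0.86,"dy": -0.94,"dz": 0,"ax": 0,"ay": 0,"az": 0.093,"gripper": 0.2},{"dx": 0.86,"dy": -0.94,"dz": 0,"ax": 0,"ay": 0,"az": 0.093,"gripper": 0.2},{"dx": 0.86,"dy": -0.94,"dz": 0,"ax": 0,"ay": 0,"az": 0.093,"gripper": 0.2},{"dx": 0.86,"dy": -0.94,"dz": 0,"ax": 0,"ay": 0,"az": 0.093,"gripper": 0.2}]}}

```text
time: 1.1
eef_pos: [0.3727, 0.4288, 0.2562]
tcp_rot: [-0.027, 1.0, 0.0, -0.0]
contact_force: [0.5, -0.3, -0.7]
opening: 0.602
finger_force: 0.0
```

Call:
{"api": "jog_arm", "payload": {"increments": [{"dx": 0.43,"dy": -0.47,"dz": 0,"ax": 0,"ay": 0,"az": 0,"gripper": 0.2},{"dx": 0.86,"dy": -0.94,"dz": 0,"ax": 0,"ay": 0,"az": 0,"gripper": 0.2},{"dx": 0.86,"dy": -0.94,"dz": 0,"ax": 0,"ay": 0,"az": 0,"gripper": 0.2},{"dx": 0.86,"dy": -0.94,"dz": 0,"ax": 0,"ay": 0,"az": 0,"gripper": 0.2},{"dx": 0.86,"dy": -0.94,"dz": 0,"ax": 0,"ay": 0,"az": 0,"gripper": 0.2},{"dx": 0.86,"dy": -0.94,"dz": 0,"ax": 0,"ay": 0,"az": 0,"gripper": 0.2}]}}

```text
time: 1.7
eef_pos: [0.4745, 0.3176, 0.2561]
tcp_rot: [-0.028, 1.0, 0.0, -0.0]
contact_force: [-0.6, 0.2, 0.6]
opening: 0.603
finger_force: 0.0
```

```bash
python3 s.py
python3 - <<'E'
from h import *
c=imaging.read_camera("wrist");cv2.imwrite("pics/w1.png",c["frame"]);print(np.round(c["mount"],3))
E
```

```text
1.7 [0.4745 0.3176 0.2561] closeyaw 3.25 q [-2.840e-02  9.996e-01  3.000e-04 -5.000e-04] F [-0.57  0.24  0.6 ] open mm 51.27799126482259 0.0 [ 0.41  0.06  1.84  0.    1.25 -1.22]
[[ 0.001  0.959  0.285  0.073]
 [ 1.    -0.001 -0.002 -0.   ]
 [-0.001  0.285 -0.959 -0.116]
 [ 0.     0.     0.     1.   ]]
```

View pics/w1.png

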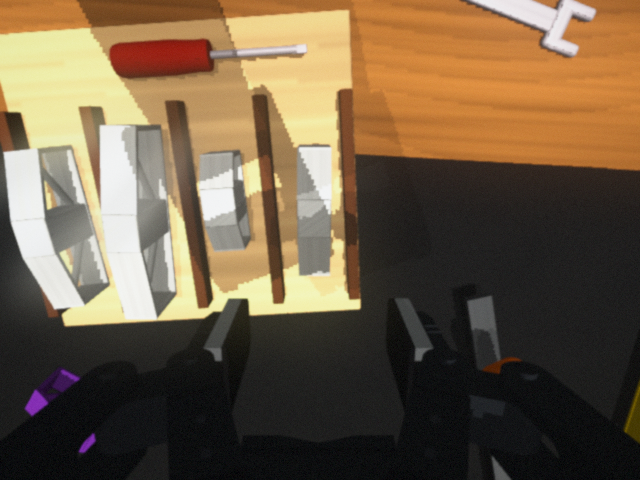

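The wrist view shows rib2 centred between the fingers at (314,210). I'll descend onto it.

Call:
{"api": "jog_arm", "payload": {"increments": [{"dx": 0.01,"dy": -0.02,"dz": -0.4,"ax": 0,"ay": 0,"az": 0,"gripper": 0.2},{"dx": 0.01,"dy": -0.02,"dz": -0.8,"ax": 0,"ay": 0,"az": 0,"gripper": 0.2},{"dx": 0.01,"dy": -0.02,"dz": -0.8,"ax": 0,"ay": 0,"az": 0,"gripper": 0.2},{"dx": 0.01,"dy": -0.02,"dz": -0.8,"ax": 0,"ay": 0,"az": 0,"gripper": 0.2},{"dx": 0.01,"dy": -0.02,"dz": -0.8,"ax": 0,"ay": 0,"az": 0,"gripper": 0.2},{"dx": 0.01,"dy": -0.02,"dz": -0.8,"ax": 0,"ay": 0,"az": 0,"gripper": 0.2}]}}

```text
time: 2.35
eef_pos: [0.4786, 0.3146, 0.1638]
tcp_rot: [-0.027, 1.0, 0.001, 0.003]
contact_force: [-0.5, -1.0, -0.1]
opening: 0.605
finger_force: 0.0
```

```bash
python3 s.py
```

```text
2.35 [0.4786 0.3146 0.1638] closeyaw 3.15 q [-0.0275  0.9996  0.0011  0.0027] F [-0.5  -1.   -0.11] open mm 51.46685019820919 0.0 [ 0.4   0.15  1.91  0.    1.07 -1.22]
```

Call:
{"api": "jog_arm", "payload": {"increments": [{"dx": 0,"dy": 0,"dz": -0.15,"ax": 0,"ay": 0,"az": 0,"gripper": 0.2},{"dx": 0,"dy": 0,"dz": -0.35,"ax": 0,"ay": 0,"az": 0,"gripper": 0.2},{"dx": 0,"dy": 0,"dz": -0.55,"ax": 0,"ay": 0,"az": 0,"gripper": 0.2},{"dx": 0,"dy": 0,"dz": -0.7,"ax": 0,"ay": 0,"az": 0,"gripper": 0.2},{"dx": 0,"dy": 0,"dz": -0.78,"ax": 0,"ay": 0,"az": 0,"gripper": 0.2},{"dx": 0,"dy": 0,"dz": -0.78,"ax": 0,"ay": 0,"az": 0,"gripper": 0.2},{"dx": 0,"dy": 0,"dz": -0.78,"ax": 0,"ay": 0,"az": 0,"gripper": 0.2},{"dx": 0,"dy": 0,"dz": -0.78,"ax": 0,"ay": 0,"az": 0,"gripper": 0.2},{"dx": 0,"dy": 0,"dz": -0.78,"ax": 0,"ay": 0,"az": 0,"gripper": 0.2}]}}

```text
time: 3.25
eef_pos: [0.4778, 0.3138, 0.0681]
tcp_rot: [-0.027, 1.0, 0.0, 0.001]
contact_force: [0.2, -0.7, -1.7]
opening: 0.6
finger_force: 0.0
```

```bash
python3 s.py
```

```text
3.25 [0.4778 0.3138 0.0681] closeyaw 3.12 q [-2.720e-02  9.996e-01  5.000e-04  1.100e-03] F [ 0.17 -0.66 -1.68] open mm 50.98731783121967 0.0 [ 0.4   0.29  1.95  0.    0.9  -1.22]
```

Call:
{"api": "jog_arm", "payload": {"increments": [{"dx": 0,"dy": 0,"dz": -0.02,"ax": 0,"ay": 0,"az": 0,"gripper": 0.2},{"dx": 0,"dy": 0,"dz": -0.02,"ax": 0,"ay": 0,"az": 0,"gripper": -1},{"dx": 0,"dy": 0,"dz": -0.02,"ax": 0,"ay": 0,"az": 0,"gripper": -1},{"dx": 0,"dy": 0,"dz": -0.02,"ax": 0,"ay": 0,"az": 0,"gripper": -1},{"dx": 0,"dy": 0,"dz": -0.02,"ax": 0,"ay": 0,"az": 0,"gripper": -1},{"dx": 0,"dy": 0,"dz": -0.02,"ax": 0,"ay": 0,"az": 0,"gripper": -1},{"dx": 0,"dy": 0,"dz": -0.02,"ax": 0,"ay": 0,"az": 0,"gripper": -1}], "force": 60}}

```text
time: 3.95
eef_pos: [0.4771, 0.3135, 0.0645]
tcp_rot: [-0.027, 1.0, 0.0, 0.0]
contact_force: [-0.5, -0.1, 1.2]
opening: 0.298
finger_force: 59.5
```

```bash
python3 s.py
```

```text
3.95 [0.4771 0.3135 0.0645] closeyaw 3.12 q [-2.720e-02  9.996e-01  1.000e-04  2.000e-04] F [-0.47 -0.14  1.16] open mm 25.348746165121216 59.506412744522095 [ 0.4   0.3   1.95  0.    0.89 -1.22]
```

Call:
{"api": "jog_arm", "payload": {"increments": [{"dx": 0,"dy": 0,"dz": 0.1,"ax": 0,"ay": 0,"az": 0,"gripper": -1},{"dx": 0,"dy": 0,"dz": 0.3,"ax": 0,"ay": 0,"az": 0,"gripper": -1},{"dx": 0,"dy": 0,"dz": 0.5,"ax": 0,"ay": 0,"az": 0,"gripper": -1},{"dx": 0,"dy": 0,"dz": 0.7,"ax": 0,"ay": 0,"az": 0,"gripper": -1},{"dx": 0,"dy": -0.1,"dz": 0.9,"ax": 0,"ay": 0,"az": 0,"gripper": -1},{"dx": 0,"dy": -0.3,"dz": 0.9,"ax": 0,"ay": 0,"az": 0,"gripper": -1},{"dx": 0,"dy": -0.5,"dz": 0.9,"ax": 0,"ay": 0,"az": 0,"gripper": -1},{"dx": 0,"dy": -0.7,"dz": 0.9,"ax": 0,"ay": 0,"az": 0,"gripper": -1},{"dx": 0,"dy": -1,"dz": 0.9,"ax": 0,"ay": 0,"az": 0,"gripper": -1}]}}

```text
time: 4.85
eef_pos: [0.4765, 0.193, 0.1727]
tcp_rot: [-0.028, 1.0, 0.0, 0.0]
contact_force: [-0.2, -0.6, -1.3]
opening: 0.294
finger_force: 59.2
```

```bash
python3 s.py
```

```text
4.85 [0.4765 0.193  0.1727] closeyaw 3.21 q [-2.800e-02  9.996e-01  1.000e-04  1.000e-04] F [-0.2  -0.56 -1.34] open mm 24.980675994530117 59.19013559818268 [ 0.19  0.02  2.04  0.    1.08 -1.44]
```

Call:
{"api": "jog_arm", "payload": {"increments": [{"dx": 0,"dy": -0.3,"dz": 0,"ax": 0,"ay": 0,"az": 0,"gripper": -1},{"dx": 0,"dy": -0.65,"dz": 0,"ax": 0,"ay": 0,"az": 0,"gripper": -1},{"dx": 0,"dy": -1,"dz": 0,"ax": 0,"ay": 0,"az": 0,"gripper": -1}]}}

```text
time: 5.15
eef_pos: [0.4763, 0.072, 0.1726]
tcp_rot: [-0.028, 1.0, -0.0, -0.0]
contact_force: [0.9, -0.2, -1.7]
opening: 0.295
finger_force: 59.2
```

Call:
{"api": "jog_arm", "payload": {"increments": [{"dx": 0.03,"dy": -0.3,"dz": 0,"ax": 0,"ay": 0,"az": 0,"gripper": -1},{"dx": 0.06,"dy": -0.65,"dz": 0,"ax": 0,"ay": 0,"az": 0,"gripper": -1},{"dx": 0.1,"dy": -1,"dz": 0,"ax": 0,"ay": 0,"az": 0,"gripper": -1}]}}

```text
time: 5.45
eef_pos: [0.4884, -0.048, 0.1727]
tcp_rot: [-0.027, 1.0, -0.0, -0.0]
contact_force: [0.8, -0.2, -1.3]
opening: 0.299
finger_force: 59.2
```

Call:
{"api": "jog_arm", "payload": {"increments": [{"dx": 0.03,"dy": -0.3,"dz": 0,"ax": 0,"ay": 0,"az": 0,"gripper": -1},{"dx": 0.06,"dy": -0.65,"dz": 0,"ax": 0,"ay": 0,"az": -0.013,"gripper": -1},{"dx": 0.12,"dy": -1,"dz": 0,"ax": 0,"ay": 0,"az": -0.013,"gripper": -1},{"dx": 0.12,"dy": -1,"dz": 0,"ax": 0,"ay": 0,"az": -0.013,"gripper": -1}]}}

```text
time: 5.85
eef_pos: [0.5039, -0.1711, 0.1733]
tcp_rot: [-0.015, 1.0, -0.001, 0.001]
contact_force: [-0.2, 0.6, -1.8]
opening: 0.292
finger_force: 59.6
```

Call:
{"api": "jog_arm", "payload": {"increments": [{"dx": 0,"dy": -0.25,"dz": 0,"ax": 0,"ay": 0,"az": 0,"gripper": -1},{"dx": 0,"dy": -0.4,"dz": 0,"ax": 0,"ay": 0,"az": 0,"gripper": -1},{"dx": 0,"dy": -0.5,"dz": 0,"ax": 0,"ay": 0,"az": 0,"gripper": -1},{"dx": 0,"dy": -0.5,"dz": 0,"ax": 0,"ay": 0,"az": 0,"gripper": -1},{"dx": 0,"dy": -0.5,"dz": 0,"ax": 0,"ay": 0,"az": 0,"gripper": -1},{"dx": 0,"dy": -0.5,"dz": 0,"ax": 0,"ay": 0,"az": 0,"gripper": -1}]}}

```text
time: 6.45
eef_pos: [0.5033, -0.2256, 0.1722]
tcp_rot: [-0.017, 1.0, 0.0, -0.0]
contact_force: [-0.9, -0.1, -2.0]
opening: 0.296
finger_force: 59.6
```

```bash
python3 s.py
```

```text
6.45 [ 0.5033 -0.2256  0.1722] closeyaw 1.99 q [-1.740e-02  9.998e-01  3.000e-04 -2.000e-04] F [-0.86 -0.15 -2.02] open mm 25.150082028533483 59.611807465553284 [-0.61  0.1   1.95  0.    1.09 -2.21]
```

Call:
{"api": "jog_arm", "payload": {"increments": [{"dx": 0,"dy": -0.015,"dz": -0.15,"ax": 0,"ay": 0,"az": 0,"gripper": -1},{"dx": 0,"dy": -0.015,"dz": -0.3,"ax": 0,"ay": 0,"az": 0,"gripper": -1},{"dx": 0,"dy": -0.015,"dz": -0.45,"ax": 0,"ay": 0,"az": 0,"gripper": -1},{"dx": 0,"dy": -0.015,"dz": -0.58,"ax": 0,"ay": 0,"az": 0,"gripper": -1},{"dx": 0,"dy": -0.015,"dz": -0.68,"ax": 0,"ay": 0,"az": 0,"gripper": -1},{"dx": 0,"dy": -0.015,"dz": -0.76,"ax": 0,"ay": 0,"az": 0,"gripper": -1},{"dx": 0,"dy": -0.015,"dz": -0.8,"ax": 0,"ay": 0,"az": 0,"gripper": -1},{"dx": 0,"dy": -0.015,"dz": -0.82,"ax": 0,"ay": 0,"az": 0,"gripper": -1},{"dx": 0,"dy": -0.015,"dz": -0.84,"ax": 0,"ay": 0,"az": 0,"gripper": -1},{"dx": 0,"dy": -0.015,"dz": -0.84,"ax": 0,"ay": 0,"az": 0,"gripper": -1}]}}

```text
time: 7.45
eef_pos: [0.504, -0.2288, 0.0724]
tcp_rot: [-0.017, 1.0, -0.0, 0.001]
contact_force: [-0.5, 0.0, 0.8]
opening: 0.296
finger_force: 59.8
```

```bash
python3 s.py;python3 - <<'E'
from h import *
c=imaging.read_camera("wrist");cv2.imwrite("pics/w2.png",c["frame"])
E
```

```text
7.45 [ 0.504  -0.2288  0.0724] closeyaw 1.94 q [-1.690e-02  9.999e-01 -4.000e-04  6.000e-04] F [-0.54  0.01  0.85] open mm 25.1451832242536 59.84626293182373 [-0.61  0.25  2.    0.    0.9  -2.21]
```

View pics/w2.png

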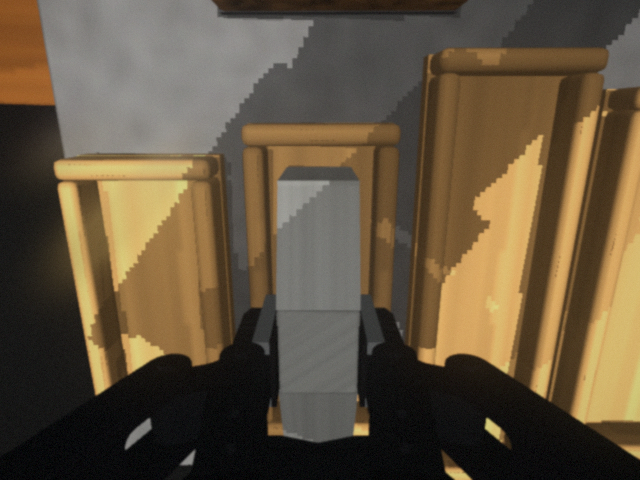

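The wrist view shows rib2 inside cradle2, with its middle at (318,300) between the walls at x=258 and x=385. I'll lower it the last millimetres.

Call:
{"api": "jog_arm", "payload": {"increments": [{"dx": 0,"dy": 0,"dz": -0.01,"ax": 0,"ay": 0,"az": 0,"gripper": -1},{"dx": 0,"dy": 0,"dz": -0.01,"ax": 0,"ay": 0,"az": 0,"gripper": -1},{"dx": 0,"dy": 0,"dz": -0.01,"ax": 0,"ay": 0,"az": 0,"gripper": -1},{"dx": 0,"dy": 0,"dz": -0.01,"ax": 0,"ay": 0,"az": 0,"gripper": -1}]}}

```text
time: 7.9
eef_pos: [0.504, -0.2288, 0.0724]
tcp_rot: [-0.017, 1.0, -0.0, 0.0]
contact_force: [-2.5, 2.0, 7.1]
opening: 0.292
finger_force: 60.9
```

```bash
python3 s.py
```

```text
7.9 [ 0.504  -0.2288  0.0724] closeyaw 1.95 q [-1.710e-02  9.999e-01 -4.000e-04  4.000e-04] F [-2.48  2.03  7.1 ] open mm 24.817479335489008 60.867868065834045 [-0.61  0.25  1.99 -0.    0.9  -2.21]
```

Floor contact at 7 N, so I'll release and lift.

Call:
{"api": "jog_arm", "payload": {"increments": [{"dx": 0,"dy": 0,"dz": 0,"ax": 0,"ay": 0,"az": 0,"gripper": 0.2},{"dx": 0,"dy": 0,"dz": 0,"ax": 0,"ay": 0,"az": 0,"gripper": 0.2},{"dx": 0,"dy": 0,"dz": 0,"ax": 0,"ay": 0,"az": 0,"gripper": 0.2},{"dx": 0,"dy": 0,"dz": 0,"ax": 0,"ay": 0,"az": 0,"gripper": 0.2},{"dx": 0,"dy": 0,"dz": 0.15,"ax": 0,"ay": 0,"az": 0,"gripper": 0.2},{"dx": 0,"dy": 0,"dz": 0.4,"ax": 0,"ay": 0,"az": 0,"gripper": 0.2},{"dx": 0,"dy": 0,"dz": 0.7,"ax": 0,"ay": 0,"az": 0,"gripper": 0.2},{"dx": 0,"dy": 0,"dz": 1,"ax": 0,"ay": 0,"az": 0,"gripper": 0.2},{"dx": 0,"dy": 0,"dz": 1,"ax": 0,"ay": 0,"az": 0,"gripper": 0.2}]}}

```text
time: 8.8
eef_pos: [0.5063, -0.2303, 0.1968]
tcp_rot: [-0.017, 1.0, -0.004, 0.005]
contact_force: [0.7, -0.3, 0.1]
opening: 0.598
finger_force: 0.0
```

```bash
python3 s.py;python3 - <<'E'
from h import *
c=imaging.read_camera("wrist");cv2.imwrite("pics/w3.png",c["frame"])
E
```

```text
8.8 [ 0.5063 -0.2303  0.1968] closeyaw 1.95 q [-0.017   0.9998 -0.0035  0.0048] F [ 0.71 -0.29  0.14] open mm 50.86518776449978 0.0 [-0.61  0.08  1.93 -0.    1.12 -2.21]
```

View pics/w3.png

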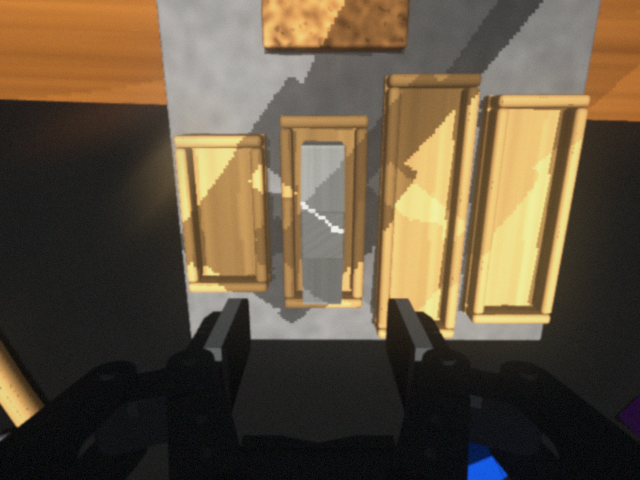

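The wrist view shows rib2 standing in cradle2 at (323,225). Next is rib1.

Call:
{"api": "jog_arm", "payload": {"increments": [{"dx": 0,"dy": 0.3,"dz": 0,"ax": 0,"ay": 0,"az": 0,"gripper": 0.2},{"dx": 0,"dy": 0.65,"dz": 0,"ax": 0,"ay": 0,"az": 0,"gripper": 0.2},{"dx": 0,"dy": 1,"dz": 0,"ax": 0,"ay": 0,"az": 0,"gripper": 0.2}]}}

```text
time: 9.15
eef_pos: [0.5023, -0.1071, 0.1884]
tcp_rot: [-0.016, 1.0, 0.001, -0.001]
contact_force: [0.1, 0.2, -0.7]
opening: 0.604
finger_force: 0.0
```

Call:
{"api": "jog_arm", "payload": {"increments": [{"dx": 0,"dy": 0.3,"dz": 0,"ax": 0,"ay": 0,"az": 0.03,"gripper": 0.2},{"dx": 0,"dy": 0.65,"dz": 0,"ax": 0,"ay": 0,"az": 0.059,"gripper": 0.2},{"dx": 0,"dy": 1,"dz": 0,"ax": 0,"ay": 0,"az": 0.059,"gripper": 0.2}]}}

```text
time: 9.45
eef_pos: [0.5021, 0.0133, 0.1884]
tcp_rot: [-0.063, 0.998, 0.0, -0.001]
contact_force: [0.5, 0.3, -0.3]
opening: 0.601
finger_force: 0.0
```

Call:
{"api": "jog_arm", "payload": {"increments": [{"dx": -0.04,"dy": 0.3,"dz": 0,"ax": 0,"ay": 0,"az": 0,"gripper": 0.2},{"dx": -0.08,"dy": 0.65,"dz": 0,"ax": 0,"ay": 0,"az": 0,"gripper": 0.2},{"dx": -0.12,"dy": 1,"dz": 0,"ax": 0,"ay": 0,"az": 0,"gripper": 0.2}]}}

```text
time: 9.75
eef_pos: [0.4876, 0.133, 0.1885]
tcp_rot: [-0.063, 0.998, -0.0, -0.001]
contact_force: [1.0, 0.9, 0.4]
opening: 0.6
finger_force: 0.0
```

Call:
{"api": "jog_arm", "payload": {"increments": [{"dx": -0.04,"dy": 0.3,"dz": 0,"ax": 0,"ay": 0,"az": 0,"gripper": 0.2},{"dx": -0.08,"dy": 0.65,"dz": 0,"ax": 0,"ay": 0,"az": 0,"gripper": 0.2},{"dx": -0.13,"dy": 0.91,"dz": 0,"ax": 0,"ay": 0,"az": 0,"gripper": 0.2},{"dx": -0.13,"dy": 0.91,"dz": 0,"ax": 0,"ay": 0,"az": 0,"gripper": 0.2},{"dx": -0.13,"dy": 0.91,"dz": 0,"ax": 0,"ay": 0,"az": 0,"gripper": 0.2}]}}

```text
time: 10.25
eef_pos: [0.4724, 0.2409, 0.1886]
tcp_rot: [-0.064, 0.998, -0.001, -0.001]
contact_force: [0.2, -0.5, 0.5]
opening: 0.602
finger_force: 0.0
```

```bash
python3 s.py
```

```text
10.25 [0.4724 0.2409 0.1886] closeyaw 7.36 q [-6.410e-02  9.979e-01 -5.000e-04 -1.400e-03] F [ 0.24 -0.46  0.5 ] open mm 51.19024759450071 0.0 [ 0.28  0.04  1.99 -0.    1.12 -1.42]
```

Call:
{"api": "jog_arm", "payload": {"increments": [{"dx": 0,"dy": 0,"dz": -0.2,"ax": 0,"ay": 0,"az": 0,"gripper": 0.2},{"dx": 0,"dy": 0,"dz": -0.4,"ax": 0,"ay": 0,"az": 0,"gripper": 0.2},{"dx": 0,"dy": 0,"dz": -0.6,"ax": 0,"ay": 0,"az": 0,"gripper": 0.2},{"dx": 0,"dy": 0,"dz": -0.75,"ax": 0,"ay": 0,"az": 0,"gripper": 0.2},{"dx": 0,"dy": 0,"dz": -0.85,"ax": 0,"ay": 0,"az": 0,"gripper": 0.2},{"dx": 0,"dy": 0,"dz": -0.9,"ax": 0,"ay": 0,"az": 0,"gripper": 0.2},{"dx": 0,"dy": 0,"dz": -0.95,"ax": 0,"ay": 0,"az": 0,"gripper": 0.2},{"dx": 0,"dy": 0,"dz": -1,"ax": 0,"ay": 0,"az": 0,"gripper": 0.2},{"dx": 0,"dy": 0,"dz": -1,"ax": 0,"ay": 0,"az": 0,"gripper": 0.2},{"dx": 0,"dy": 0,"dz": -1,"ax": 0,"ay": 0,"az": 0,"gripper": 0.2}]}}

```text
time: 11.25
eef_pos: [0.4737, 0.2409, 0.0707]
tcp_rot: [-0.063, 0.998, 0.0, 0.0]
contact_force: [-0.1, -0.1, 0.2]
opening: 0.601
finger_force: 0.0
```

Call:
{"api": "jog_arm", "payload": {"increments": [{"dx": 0,"dy": 0,"dz": -0.05,"ax": 0,"ay": 0,"az": 0,"gripper": 0.2},{"dx": 0,"dy": 0,"dz": -0.05,"ax": 0,"ay": 0,"az": 0,"gripper": 0.2},{"dx": 0,"dy": 0,"dz": -0.05,"ax": 0,"ay": 0,"az": 0,"gripper": -1},{"dx": 0,"dy": 0,"dz": -0.05,"ax": 0,"ay": 0,"az": 0,"gripper": -1},{"dx": 0,"dy": 0,"dz": -0.05,"ax": 0,"ay": 0,"az": 0,"gripper": -1},{"dx": 0,"dy": 0,"dz": -0.05,"ax": 0,"ay": 0,"az": 0,"gripper": -1},{"dx": 0,"dy": 0,"dz": -0.05,"ax": 0,"ay": 0,"az": 0,"gripper": -1},{"dx": 0,"dy": 0,"dz": -0.05,"ax": 0,"ay": 0,"az": 0,"gripper": -1}]}}

```text
time: 12.05
eef_pos: [0.4736, 0.2409, 0.0646]
tcp_rot: [-0.063, 0.998, 0.0, 0.0]
contact_force: [0.0, -0.2, 2.1]
opening: 0.29
finger_force: 59.5
```

```bash
python3 s.py
```

```text
12.05 [0.4736 0.2409 0.0646] closeyaw 7.26 q [-6.33e-02  9.98e-01  1.00e-04  3.00e-04] F [ 0.05 -0.2   2.06] open mm 24.641736198393875 59.53032910823822 [ 0.28  0.22  2.05  0.    0.87 -1.42]
```

Call:
{"api": "jog_arm", "payload": {"increments": [{"dx": 0,"dy": 0,"dz": 0.1,"ax": 0,"ay": 0,"az": 0,"gripper": -1},{"dx": 0,"dy": 0,"dz": 0.3,"ax": 0,"ay": 0,"az": 0,"gripper": -1},{"dx": 0,"dy": 0,"dz": 0.5,"ax": 0,"ay": 0,"az": 0,"gripper": -1},{"dx": 0,"dy": 0,"dz": 0.7,"ax": 0,"ay": 0,"az": 0,"gripper": -1},{"dx": 0,"dy": -0.1,"dz": 0.9,"ax": 0,"ay": 0,"az": 0,"gripper": -1},{"dx": 0,"dy": -0.3,"dz": 0.9,"ax": 0,"ay": 0,"az": 0,"gripper": -1},{"dx": 0,"dy": -0.5,"dz": 0.9,"ax": 0,"ay": 0,"az": 0,"gripper": -1},{"dx": 0,"dy": -0.7,"dz": 0.9,"ax": 0,"ay": 0,"az": 0,"gripper": -1},{"dx": 0,"dy": -1,"dz": 0.9,"ax": 0,"ay": 0,"az": 0,"gripper": -1}]}}

```text
time: 12.95
eef_pos: [0.4729, 0.1205, 0.1728]
tcp_rot: [-0.064, 0.998, 0.0, 0.0]
contact_force: [0.0, -0.9, -0.5]
opening: 0.29
finger_force: 59.3
```

Call:
{"api": "jog_arm", "payload": {"increments": [{"dx": 0,"dy": -0.3,"dz": 0,"ax": 0,"ay": 0,"az": 0,"gripper": -1},{"dx": 0,"dy": -0.65,"dz": 0,"ax": 0,"ay": 0,"az": -0.03,"gripper": -1},{"dx": 0,"dy": -1,"dz": 0,"ax": 0,"ay": 0,"az": -0.064,"gripper": -1}]}}

```text
time: 13.25
eef_pos: [0.4728, -0.0004, 0.1727]
tcp_rot: [-0.012, 1.0, 0.0, 0.0]
contact_force: [0.6, 0.1, -2.0]
opening: 0.293
finger_force: 59.3
```

Call:
{"api": "jog_arm", "payload": {"increments": [{"dx": 0.05,"dy": -0.3,"dz": 0,"ax": 0,"ay": 0,"az": 0,"gripper": -1},{"dx": 0.1,"dy": -0.65,"dz": 0,"ax": 0,"ay": 0,"az": 0,"gripper": -1},{"dx": 0.13,"dy": -1,"dz": 0,"ax": 0,"ay": 0,"az": 0,"gripper": -1}]}}

```text
time: 13.55
eef_pos: [0.4887, -0.1207, 0.1728]
tcp_rot: [-0.013, 1.0, -0.0, 0.0]
contact_force: [0.1, 0.1, -0.7]
opening: 0.289
finger_force: 59.2
```

Call:
{"api": "jog_arm", "payload": {"increments": [{"dx": 0.05,"dy": -0.3,"dz": 0,"ax": 0,"ay": 0,"az": 0,"gripper": -1},{"dx": 0.1,"dy": -0.65,"dz": 0,"ax": 0,"ay": 0,"az": 0,"gripper": -1},{"dx": 0.14,"dy": -1,"dz": 0,"ax": 0,"ay": 0,"az": 0,"gripper": -1}]}}

```text
time: 13.85
eef_pos: [0.5055, -0.2406, 0.1727]
tcp_rot: [-0.013, 1.0, 0.0, -0.0]
contact_force: [0.2, 0.6, -1.2]
opening: 0.289
finger_force: 59.2
```

Call:
{"api": "jog_arm", "payload": {"increments": [{"dx": 0,"dy": -0.2,"dz": 0,"ax": 0,"ay": 0,"az": 0,"gripper": -1},{"dx": 0,"dy": -0.4,"dz": 0,"ax": 0,"ay": 0,"az": 0,"gripper": -1},{"dx": 0,"dy": -0.48,"dz": 0,"ax": 0,"ay": 0,"az": 0,"gripper": -1},{"dx": 0,"dy": -0.48,"dz": 0,"ax": 0,"ay": 0,"az": 0,"gripper": -1},{"dx": 0,"dy": -0.48,"dz": 0,"ax": 0,"ay": 0,"az": 0,"gripper": -1},{"dx": 0,"dy": -0.48,"dz": 0,"ax": 0,"ay": 0,"az": 0,"gripper": -1}]}}

```text
time: 14.45
eef_pos: [0.5058, -0.2954, 0.1722]
tcp_rot: [-0.014, 1.0, 0.0, -0.0]
contact_force: [0.7, -0.1, -0.0]
opening: 0.29
finger_force: 59.3
```

```bash
python3 s.py
```

```text
14.45 [ 0.5058 -0.2954  0.1722] closeyaw 1.57 q [-1.370e-02  9.999e-01  4.000e-04 -2.000e-04] F [ 0.7  -0.07 -0.  ] open mm 24.652795093300412 59.284279346466064 [-0.7   0.18  1.87  0.    1.1  -2.3 ]
```

Same descent as before: -0.84, then a small press with a force check.

Call:
{"api": "jog_arm", "payload": {"increments": [{"dx": 0,"dy": -0.01,"dz": -0.15,"ax": 0,"ay": 0,"az": 0,"gripper": -1},{"dx": 0,"dy": -0.01,"dz": -0.3,"ax": 0,"ay": 0,"az": 0,"gripper": -1},{"dx": 0,"dy": -0.01,"dz": -0.45,"ax": 0,"ay": 0,"az": 0,"gripper": -1},{"dx": 0,"dy": -0.01,"dz": -0.58,"ax": 0,"ay": 0,"az": 0,"gripper": -1},{"dx": 0,"dy": -0.01,"dz": -0.68,"ax": 0,"ay": 0,"az": 0,"gripper": -1},{"dx": 0,"dy": -0.01,"dz": -0.76,"ax": 0,"ay": 0,"az": 0,"gripper": -1},{"dx": 0,"dy": -0.01,"dz": -0.8,"ax": 0,"ay": 0,"az": 0,"gripper": -1},{"dx": 0,"dy": -0.01,"dz": -0.82,"ax": 0,"ay": 0,"az": 0,"gripper": -1},{"dx": 0,"dy": -0.01,"dz": -0.83,"ax": 0,"ay": 0,"az": 0,"gripper": -1},{"dx": 0,"dy": -0.01,"dz": -0.83,"ax": 0,"ay": 0,"az": 0,"gripper": -1}]}}

```text
time: 15.45
eef_pos: [0.506, -0.2983, 0.0732]
tcp_rot: [-0.013, 1.0, -0.0, 0.0]
contact_force: [0.3, -0.1, -1.3]
opening: 0.294
finger_force: 59.3
```

Call:
{"api": "jog_arm", "payload": {"increments": [{"dx": 0,"dy": 0,"dz": -0.005,"ax": 0,"ay": 0,"az": 0,"gripper": -1},{"dx": 0,"dy": 0,"dz": -0.01,"ax": 0,"ay": 0,"az": 0,"gripper": -1},{"dx": 0,"dy": 0,"dz": -0.01,"ax": 0,"ay": 0,"az": 0,"gripper": -1},{"dx": 0,"dy": 0,"dz": -0.01,"ax": 0,"ay": 0,"az": 0,"gripper": -1}]}}

```text
time: 15.85
eef_pos: [0.5062, -0.2984, 0.0726]
tcp_rot: [-0.013, 1.0, -0.0, 0.0]
contact_force: [-1.4, 1.2, 5.0]
opening: 0.292
finger_force: 60.1
```

```bash
python3 s.py;python3 - <<'E'
from h import *
c=imaging.read_camera("wrist");cv2.imwrite("pics/w4.png",c["frame"])
E
```

```text
15.85 [ 0.5062 -0.2984  0.0726] closeyaw 1.49 q [-1.300e-02  9.999e-01 -4.000e-04  4.000e-04] F [-1.35  1.23  5.02] open mm 24.82830920814319 60.131351351737976 [-0.71  0.31  1.91 -0.    0.92 -2.3 ]
```

View pics/w4.png

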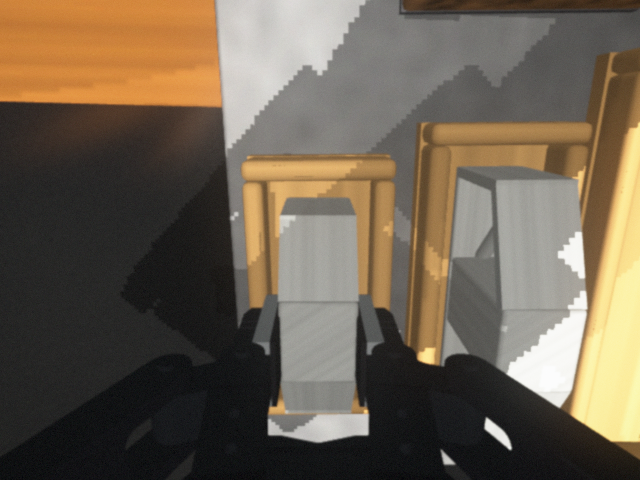

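Rib1 is down in cradle1 at (318,300), centred between the walls at x=258 and x=383. Next: release it and go to rib4.

Call:
{"api": "jog_arm", "payload": {"increments": [{"dx": 0,"dy": 0,"dz": 0,"ax": 0,"ay": 0,"az": 0,"gripper": 0.2},{"dx": 0,"dy": 0,"dz": 0,"ax": 0,"ay": 0,"az": 0,"gripper": 0.2},{"dx": 0,"dy": 0,"dz": 0,"ax": 0,"ay": 0,"az": 0,"gripper": 0.2},{"dx": 0,"dy": 0,"dz": 0,"ax": 0,"ay": 0,"az": 0,"gripper": 0.2},{"dx": 0,"dy": 0,"dz": 0.15,"ax": 0,"ay": 0,"az": 0,"gripper": 0.2},{"dx": 0,"dy": 0,"dz": 0.4,"ax": 0,"ay": 0,"az": 0,"gripper": 0.2},{"dx": 0,"dy": 0,"dz": 0.7,"ax": 0,"ay": 0,"az": 0,"gripper": 0.2},{"dx": 0,"dy": 0,"dz": 1,"ax": 0,"ay": 0,"az": 0,"gripper": 0.2},{"dx": 0,"dy": 0,"dz": 1,"ax": 0,"ay": 0,"az": 0,"gripper": 0.2}]}}

```text
time: 16.8
eef_pos: [0.5085, -0.3002, 0.1982]
tcp_rot: [-0.013, 1.0, -0.004, 0.005]
contact_force: [0.9, 0.6, 1.6]
opening: 0.6
finger_force: 0.0
```

Call:
{"api": "jog_arm", "payload": {"increments": [{"dx": 0,"dy": 0.3,"dz": 0,"ax": 0,"ay": 0,"az": 0,"gripper": 0.2},{"dx": 0,"dy": 0.65,"dz": 0,"ax": 0,"ay": 0,"az": 0,"gripper": 0.2},{"dx": 0,"dy": 1,"dz": 0,"ax": 0,"ay": 0,"az": 0,"gripper": 0.2}]}}

```text
time: 17.1
eef_pos: [0.5052, -0.1768, 0.1906]
tcp_rot: [-0.012, 1.0, 0.0, -0.0]
contact_force: [0.3, 0.5, -0.2]
opening: 0.603
finger_force: 0.0
```

Call:
{"api": "jog_arm", "payload": {"increments": [{"dx": 0,"dy": 0.3,"dz": 0,"ax": 0,"ay": 0,"az": 0.013,"gripper": 0.2},{"dx": 0,"dy": 0.65,"dz": 0,"ax": 0,"ay": 0,"az": 0.013,"gripper": 0.2},{"dx": 0,"dy": 1,"dz": 0,"ax": 0,"ay": 0,"az": 0.013,"gripper": 0.2}]}}

```text
time: 17.4
eef_pos: [0.5051, -0.0564, 0.1906]
tcp_rot: [-0.023, 1.0, 0.0, -0.0]
contact_force: [0.8, 1.0, -0.8]
opening: 0.601
finger_force: 0.0
```

Call:
{"api": "jog_arm", "payload": {"increments": [{"dx": -0.04,"dy": 0.3,"dz": 0,"ax": 0,"ay": 0,"az": 0,"gripper": 0.2},{"dx": -0.08,"dy": 0.65,"dz": 0,"ax": 0,"ay": 0,"az": 0,"gripper": 0.2},{"dx": -0.11,"dy": 1,"dz": 0,"ax": 0,"ay": 0,"az": 0,"gripper": 0.2}]}}

```text
time: 17.7
eef_pos: [0.4917, 0.0636, 0.1906]
tcp_rot: [-0.023, 1.0, 0.0, -0.001]
contact_force: [-0.2, -0.8, -0.1]
opening: 0.597
finger_force: 0.0
```

Call:
{"api": "jog_arm", "payload": {"increments": [{"dx": 0,"dy": 0.3,"dz": 0,"ax": 0,"ay": 0,"az": 0,"gripper": 0.2},{"dx": 0,"dy": 0.65,"dz": 0,"ax": 0,"ay": 0,"az": 0,"gripper": 0.2},{"dx": 0,"dy": 0.92,"dz": 0,"ax": 0,"ay": 0,"az": 0,"gripper": 0.2},{"dx": 0,"dy": 0.92,"dz": 0,"ax": 0,"ay": 0,"az": 0,"gripper": 0.2},{"dx": 0,"dy": 0.92,"dz": 0,"ax": 0,"ay": 0,"az": 0,"gripper": 0.2},{"dx": 0,"dy": 0.92,"dz": 0,"ax": 0,"ay": 0,"az": 0,"gripper": 0.2}]}}

```text
time: 18.3
eef_pos: [0.4924, 0.1717, 0.1909]
tcp_rot: [-0.023, 1.0, -0.0, -0.0]
contact_force: [0.0, 0.0, -0.9]
opening: 0.603
finger_force: 0.0
```

```bash
python3 s.py
```

```text
18.3 [0.4924 0.1717 0.1909] closeyaw 2.63 q [-2.300e-02  9.997e-01 -2.000e-04 -5.000e-04] F [ 0.    0.03 -0.87] open mm 51.22645726562995 0.0 [ 0.14  0.01  2.01 -0.    1.12 -1.48]
```

Call:
{"api": "jog_arm", "payload": {"increments": [{"dx": 0,"dy": 0,"dz": -0.2,"ax": 0,"ay": 0,"az": 0,"gripper": 0.2},{"dx": 0,"dy": 0,"dz": -0.4,"ax": 0,"ay": 0,"az": 0,"gripper": 0.2},{"dx": 0,"dy": 0,"dz": -0.6,"ax": 0,"ay": 0,"az": 0,"gripper": 0.2},{"dx": 0,"dy": 0,"dz": -0.75,"ax": 0,"ay": 0,"az": 0,"gripper": 0.2},{"dx": 0,"dy": 0,"dz": -0.85,"ax": 0,"ay": 0,"az": 0,"gripper": 0.2},{"dx": 0,"dy": 0,"dz": -0.9,"ax": 0,"ay": 0,"az": 0,"gripper": 0.2},{"dx": 0,"dy": 0,"dz": -0.95,"ax": 0,"ay": 0,"az": 0,"gripper": 0.2},{"dx": 0,"dy": 0,"dz": -1,"ax": 0,"ay": 0,"az": 0,"gripper": 0.2},{"dx": 0,"dy": 0,"dz": -1,"ax": 0,"ay": 0,"az": 0,"gripper": 0.2},{"dx": 0,"dy": 0,"dz": -1,"ax": 0,"ay": 0,"az": 0,"gripper": 0.2}]}}

```text
time: 19.3
eef_pos: [0.4929, 0.1725, 0.0719]
tcp_rot: [-0.023, 1.0, 0.0, 0.0]
contact_force: [-0.3, -0.0, -0.2]
opening: 0.603
finger_force: 0.0
```

Call:
{"api": "jog_arm", "payload": {"increments": [{"dx": 0,"dy": 0,"dz": -0.04,"ax": 0,"ay": 0,"az": 0,"gripper": 0.2},{"dx": 0,"dy": 0,"dz": -0.04,"ax": 0,"ay": 0,"az": 0,"gripper": 0.2},{"dx": 0,"dy": 0,"dz": -0.04,"ax": 0,"ay": 0,"az": 0,"gripper": -1},{"dx": 0,"dy": 0,"dz": -0.04,"ax": 0,"ay": 0,"az": 0,"gripper": -1},{"dx": 0,"dy": 0,"dz": -0.04,"ax": 0,"ay": 0,"az": 0,"gripper": -1},{"dx": 0,"dy": 0,"dz": -0.04,"ax": 0,"ay": 0,"az": 0,"gripper": -1},{"dx": 0,"dy": 0,"dz": -0.04,"ax": 0,"ay": 0,"az": 0,"gripper": -1},{"dx": 0,"dy": 0,"dz": -0.04,"ax": 0,"ay": 0,"az": 0,"gripper": -1}]}}

```text
time: 20.1
eef_pos: [0.4928, 0.1724, 0.067]
tcp_rot: [-0.023, 1.0, 0.0, 0.0]
contact_force: [-0.5, 0.0, 1.1]
opening: 0.298
finger_force: 59.2
```

```bash
python3 s.py
```

```text
20.1 [0.4928 0.1724 0.067 ] closeyaw 2.67 q [-2.330e-02  9.997e-01  0.000e+00  3.000e-04] F [-0.46  0.03  1.12] open mm 25.35446617339363 59.2338752746582 [ 0.14  0.2   2.07 -0.    0.87 -1.48]
```

Call:
{"api": "jog_arm", "payload": {"increments": [{"dx": 0,"dy": 0,"dz": 0.1,"ax": 0,"ay": 0,"az": 0,"gripper": -1},{"dx": 0,"dy": 0,"dz": 0.3,"ax": 0,"ay": 0,"az": 0,"gripper": -1},{"dx": 0,"dy": 0,"dz": 0.5,"ax": 0,"ay": 0,"az": 0,"gripper": -1},{"dx": 0,"dy": 0,"dz": 0.7,"ax": 0,"ay": 0,"az": 0,"gripper": -1},{"dx": 0,"dy": 0,"dz": 0.9,"ax": 0,"ay": 0,"az": 0,"gripper": -1},{"dx": 0,"dy": -0.2,"dz": 0.9,"ax": 0,"ay": 0,"az": 0,"gripper": -1},{"dx": 0,"dy": -0.4,"dz": 0.9,"ax": 0,"ay": 0,"az": 0,"gripper": -1},{"dx": 0,"dy": -0.7,"dz": 0.9,"ax": 0,"ay": 0,"az": 0,"gripper": -1},{"dx": 0,"dy": -1,"dz": 0.9,"ax": 0,"ay": 0,"az": 0,"gripper": -1}]}}

```text
time: 21.0
eef_pos: [0.4919, 0.0517, 0.1749]
tcp_rot: [-0.024, 1.0, 0.0, -0.0]
contact_force: [1.1, -0.6, -2.0]
opening: 0.296
finger_force: 59.3
```

Call:
{"api": "jog_arm", "payload": {"increments": [{"dx": 0.02,"dy": -0.3,"dz": 0,"ax": 0,"ay": 0,"az": 0,"gripper": -1},{"dx": 0.04,"dy": -0.65,"dz": 0,"ax": 0,"ay": 0,"az": -0.005,"gripper": -1},{"dx": 0.06,"dy": -1,"dz": 0,"ax": 0,"ay": 0,"az": -0.005,"gripper": -1}]}}

```text
time: 21.3
eef_pos: [0.4992, -0.0688, 0.175]
tcp_rot: [-0.019, 1.0, 0.0, -0.0]
contact_force: [1.0, 0.6, -2.9]
opening: 0.298
finger_force: 59.3
```

Call:
{"api": "jog_arm", "payload": {"increments": [{"dx": 0,"dy": -0.3,"dz": 0,"ax": 0,"ay": 0,"az": 0,"gripper": -1},{"dx": 0,"dy": -0.55,"dz": 0,"ax": 0,"ay": 0,"az": 0,"gripper": -1},{"dx": 0,"dy": -0.7,"dz": 0,"ax": 0,"ay": 0,"az": 0,"gripper": -1},{"dx": 0,"dy": -0.75,"dz": 0,"ax": 0,"ay": 0,"az": 0,"gripper": -1},{"dx": 0,"dy": -0.75,"dz": 0,"ax": 0,"ay": 0,"az": 0,"gripper": -1},{"dx": 0,"dy": -0.75,"dz": 0,"ax": 0,"ay": 0,"az": 0,"gripper": -1},{"dx": 0,"dy": -0.75,"dz": 0,"ax": 0,"ay": 0,"az": 0,"gripper": -1}]}}

```text
time: 22.0
eef_pos: [0.4996, -0.1564, 0.1746]
tcp_rot: [-0.02, 1.0, 0.0, -0.0]
contact_force: [0.6, 0.1, -1.8]
opening: 0.304
finger_force: 59.3
```

```bash
python3 s.py
```

```text
22.0 [ 0.4996 -0.1564  0.1746] closeyaw 2.29 q [-2.000e-02  9.998e-01  3.000e-04 -2.000e-04] F [ 0.56  0.08 -1.75] open mm 25.8227491858115 59.2848014831543 [-0.5   0.04  2.02  0.    1.09 -2.11]
```

Call:
{"api": "jog_arm", "payload": {"increments": [{"dx": 0,"dy": 0,"dz": -0.15,"ax": 0,"ay": 0,"az": 0,"gripper": -1},{"dx": 0,"dy": 0,"dz": -0.3,"ax": 0,"ay": 0,"az": 0,"gripper": -1},{"dx": 0,"dy": 0,"dz": -0.45,"ax": 0,"ay": 0,"az": 0,"gripper": -1},{"dx": 0,"dy": 0,"dz": -0.58,"ax": 0,"ay": 0,"az": 0,"gripper": -1},{"dx": 0,"dy": 0,"dz": -0.68,"ax": 0,"ay": 0,"az": 0,"gripper": -1},{"dx": 0,"dy": 0,"dz": -0.76,"ax": 0,"ay": 0,"az": 0,"gripper": -1},{"dx": 0,"dy": 0,"dz": -0.8,"ax": 0,"ay": 0,"az": 0,"gripper": -1},{"dx": 0,"dy": 0,"dz": -0.82,"ax": 0,"ay": 0,"az": 0,"gripper": -1},{"dx": 0,"dy": 0,"dz": -0.83,"ax": 0,"ay": 0,"az": 0,"gripper": -1},{"dx": 0,"dy": 0,"dz": -0.83,"ax": 0,"ay": 0,"az": 0,"gripper": -1}]}}

```text
time: 23.0
eef_pos: [0.5001, -0.1578, 0.0755]
tcp_rot: [-0.019, 1.0, -0.0, 0.0]
contact_force: [-0.6, 0.0, -1.7]
opening: 0.299
finger_force: 59.3
```

Call:
{"api": "jog_arm", "payload": {"increments": [{"dx": 0,"dy": 0,"dz": -0.005,"ax": 0,"ay": 0,"az": 0,"gripper": -1},{"dx": 0,"dy": 0,"dz": -0.01,"ax": 0,"ay": 0,"az": 0,"gripper": -1},{"dx": 0,"dy": 0,"dz": -0.01,"ax": 0,"ay": 0,"az": 0,"gripper": -1},{"dx": 0,"dy": 0,"dz": -0.01,"ax": 0,"ay": 0,"az": 0,"gripper": -1}]}}

```text
time: 23.4
eef_pos: [0.5002, -0.1579, 0.0749]
tcp_rot: [-0.019, 1.0, -0.0, 0.0]
contact_force: [-1.0, 0.3, 5.5]
opening: 0.293
finger_force: 60.1
```

```bash
python3 s.py;python3 - <<'E'
from h import *
c=imaging.read_camera("wrist");cv2.imwrite("pics/w5.png",c["frame"])
E
```

```text
23.4 [ 0.5002 -0.1579  0.0749] closeyaw 2.21 q [-1.930e-02  9.998e-01 -3.000e-04  4.000e-04] F [-1.01  0.35  5.49] open mm 24.897083496676785 60.14359652996063 [-0.5   0.19  2.06 -0.    0.89 -2.11]
```

View pics/w5.png

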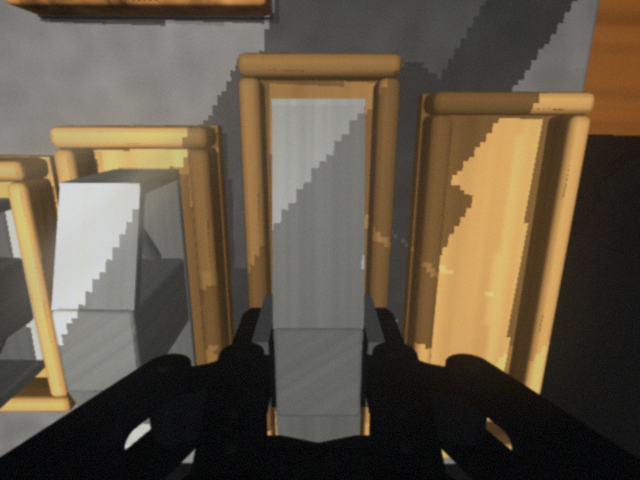

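Rib4 is down in cradle4 at (318,330), centred. Next: release it and go to rib3.

Call:
{"api": "jog_arm", "payload": {"increments": [{"dx": 0,"dy": 0,"dz": 0,"ax": 0,"ay": 0,"az": 0,"gripper": 0.2},{"dx": 0,"dy": 0,"dz": 0,"ax": 0,"ay": 0,"az": 0,"gripper": 0.2},{"dx": 0,"dy": 0,"dz": 0,"ax": 0,"ay": 0,"az": 0,"gripper": 0.2},{"dx": 0,"dy": 0,"dz": 0,"ax": 0,"ay": 0,"az": 0,"gripper": 0.2},{"dx": 0,"dy": 0,"dz": 0.15,"ax": 0,"ay": 0,"az": 0,"gripper": 0.2},{"dx": 0,"dy": 0,"dz": 0.4,"ax": 0,"ay": 0,"az": 0,"gripper": 0.2},{"dx": 0,"dy": 0,"dz": 0.7,"ax": 0,"ay": 0,"az": 0,"gripper": 0.2},{"dx": 0,"dy": 0,"dz": 1,"ax": 0,"ay": 0,"az": 0,"gripper": 0.2},{"dx": 0,"dy": 0,"dz": 1,"ax": 0,"ay": 0,"az": 0,"gripper": 0.2}]}}

```text
time: 24.35
eef_pos: [0.5029, -0.1592, 0.2002]
tcp_rot: [-0.019, 1.0, -0.003, 0.005]
contact_force: [1.1, -0.0, 0.3]
opening: 0.604
finger_force: 0.0
```

Call:
{"api": "jog_arm", "payload": {"increments": [{"dx": 0,"dy": 0.3,"dz": 0,"ax": 0,"ay": 0,"az": 0,"gripper": 0.2},{"dx": 0,"dy": 0.65,"dz": 0,"ax": 0,"ay": 0,"az": 0.04,"gripper": 0.2},{"dx": 0,"dy": 1,"dz": 0,"ax": 0,"ay": 0,"az": 0.084,"gripper": 0.2}]}}

```text
time: 24.65
eef_pos: [0.4993, -0.0365, 0.1931]
tcp_rot: [-0.086, 0.996, 0.0, -0.0]
contact_force: [0.6, -0.5, -0.1]
opening: 0.597
finger_force: 0.0
```

Call:
{"api": "jog_arm", "payload": {"increments": [{"dx": 0.02,"dy": 0.3,"dz": 0,"ax": 0,"ay": 0,"az": 0,"gripper": 0.2},{"dx": 0.02,"dy": 0.65,"dz": 0,"ax": 0,"ay": 0,"az": 0,"gripper": 0.2},{"dx": 0.02,"dy": 1,"dz": 0,"ax": 0,"ay": 0,"az": 0,"gripper": 0.2}]}}

```text
time: 24.95
eef_pos: [0.5016, 0.084, 0.1931]
tcp_rot: [-0.085, 0.996, 0.0, -0.0]
contact_force: [0.2, 0.1, -0.7]
opening: 0.601
finger_force: 0.0
```

Call:
{"api": "jog_arm", "payload": {"increments": [{"dx": 0,"dy": 0.17,"dz": 0,"ax": 0,"ay": 0,"az": 0,"gripper": 0.2},{"dx": 0,"dy": 0.17,"dz": 0,"ax": 0,"ay": 0,"az": 0,"gripper": 0.2},{"dx": 0,"dy": 0.17,"dz": 0,"ax": 0,"ay": 0,"az": 0,"gripper": 0.2},{"dx": 0,"dy": 0.17,"dz": 0,"ax": 0,"ay": 0,"az": 0,"gripper": 0.2}]}}

```text
time: 25.35
eef_pos: [0.5021, 0.1019, 0.1935]
tcp_rot: [-0.085, 0.996, -0.0, -0.0]
contact_force: [-1.0, -0.1, -0.7]
opening: 0.604
finger_force: 0.0
```

```bash
python3 s.py
```

```text
25.35 [0.5021 0.1019 0.1935] closeyaw 9.72 q [-8.470e-02  9.964e-01 -2.000e-04 -4.000e-04] F [-0.97 -0.14 -0.68] open mm 51.3318052910664 0.0 [ 0.   -0.01  2.03 -0.    1.13 -1.74]
```

Call:
{"api": "jog_arm", "payload": {"increments": [{"dx": 0,"dy": 0,"dz": -0.2,"ax": 0,"ay": 0,"az": 0,"gripper": 0.2},{"dx": 0,"dy": 0,"dz": -0.4,"ax": 0,"ay": 0,"az": 0,"gripper": 0.2},{"dx": 0,"dy": 0,"dz": -0.6,"ax": 0,"ay": 0,"az": 0,"gripper": 0.2},{"dx": 0,"dy": 0,"dz": -0.75,"ax": 0,"ay": 0,"az": 0,"gripper": 0.2},{"dx": 0,"dy": 0,"dz": -0.85,"ax": 0,"ay": 0,"az": 0,"gripper": 0.2},{"dx": 0,"dy": 0,"dz": -0.9,"ax": 0,"ay": 0,"az": 0,"gripper": 0.2},{"dx": 0,"dy": 0,"dz": -0.95,"ax": 0,"ay": 0,"az": 0,"gripper": 0.2},{"dx": 0,"dy": 0,"dz": -1,"ax": 0,"ay": 0,"az": 0,"gripper": 0.2},{"dx": 0,"dy": 0,"dz": -1,"ax": 0,"ay": 0,"az": 0,"gripper": 0.2},{"dx": 0,"dy": 0,"dz": -1,"ax": 0,"ay": 0,"az": 0,"gripper": 0.2}]}}

```text
time: 26.35
eef_pos: [0.5025, 0.1028, 0.0743]
tcp_rot: [-0.085, 0.996, -0.0, 0.0]
contact_force: [-1.2, 0.8, -0.2]
opening: 0.6
finger_force: 0.0
```

Call:
{"api": "jog_arm", "payload": {"increments": [{"dx": 0,"dy": 0,"dz": -0.06,"ax": 0,"ay": 0,"az": 0,"gripper": 0.2},{"dx": 0,"dy": 0,"dz": -0.06,"ax": 0,"ay": 0,"az": 0,"gripper": 0.2},{"dx": 0,"dy": 0,"dz": -0.06,"ax": 0,"ay": 0,"az": 0,"gripper": -1},{"dx": 0,"dy": 0,"dz": -0.06,"ax": 0,"ay": 0,"az": 0,"gripper": -1},{"dx": 0,"dy": 0,"dz": -0.06,"ax": 0,"ay": 0,"az": 0,"gripper": -1},{"dx": 0,"dy": 0,"dz": -0.06,"ax": 0,"ay": 0,"az": 0,"gripper": -1},{"dx": 0,"dy": 0,"dz": -0.06,"ax": 0,"ay": 0,"az": 0,"gripper": -1},{"dx": 0,"dy": 0,"dz": -0.06,"ax": 0,"ay": 0,"az": 0,"gripper": -1}]}}

```text
time: 27.15
eef_pos: [0.5024, 0.1028, 0.0669]
tcp_rot: [-0.085, 0.996, -0.0, 0.0]
contact_force: [0.3, 0.8, 1.3]
opening: 0.293
finger_force: 59.2
```

```bash
python3 s.py
```

```text
27.15 [0.5024 0.1028 0.0669] closeyaw 9.77 q [-8.520e-02  9.964e-01 -0.000e+00  3.000e-04] F [0.32 0.8  1.32] open mm 24.8758137010028 59.15951192378998 [ 0.    0.18  2.09  0.    0.87 -1.74]
```

Call:
{"api": "jog_arm", "payload": {"increments": [{"dx": 0,"dy": 0,"dz": 0.1,"ax": 0,"ay": 0,"az": 0,"gripper": -1},{"dx": 0,"dy": 0,"dz": 0.3,"ax": 0,"ay": 0,"az": 0,"gripper": -1},{"dx": 0,"dy": 0,"dz": 0.5,"ax": 0,"ay": 0,"az": 0,"gripper": -1},{"dx": 0,"dy": 0,"dz": 0.7,"ax": 0,"ay": 0,"az": 0,"gripper": -1},{"dx": 0,"dy": 0,"dz": 0.9,"ax": 0,"ay": 0,"az": 0,"gripper": -1},{"dx": 0,"dy": -0.2,"dz": 0.9,"ax": 0,"ay": 0,"az": 0,"gripper": -1},{"dx": 0,"dy": -0.4,"dz": 0.9,"ax": 0,"ay": 0,"az": -0.03,"gripper": -1},{"dx": -0.02,"dy": -0.7,"dz": 0.9,"ax": 0,"ay": 0,"az": -0.06,"gripper": -1},{"dx": -0.04,"dy": -1,"dz": 0.9,"ax": 0,"ay": 0,"az": -0.086,"gripper": -1}]}}

```text
time: 28.05
eef_pos: [0.4968, -0.0179, 0.1751]
tcp_rot: [-0.017, 1.0, 0.0, -0.0]
contact_force: [1.3, 0.3, -2.4]
opening: 0.296
finger_force: 59.2
```

Call:
{"api": "jog_arm", "payload": {"increments": [{"dx": 0,"dy": -0.25,"dz": 0,"ax": 0,"ay": 0,"az": 0,"gripper": -1},{"dx": 0,"dy": -0.45,"dz": 0,"ax": 0,"ay": 0,"az": 0,"gripper": -1},{"dx": 0,"dy": -0.55,"dz": 0,"ax": 0,"ay": 0,"az": 0,"gripper": -1},{"dx": 0,"dy": -0.59,"dz": 0,"ax": 0,"ay": 0,"az": 0,"gripper": -1},{"dx": 0,"dy": -0.59,"dz": 0,"ax": 0,"ay": 0,"az": 0,"gripper": -1},{"dx": 0,"dy": -0.59,"dz": 0,"ax": 0,"ay": 0,"az": 0,"gripper": -1},{"dx": 0,"dy": -0.59,"dz": 0,"ax": 0,"ay": 0,"az": 0,"gripper": -1}]}}

```text
time: 28.75
eef_pos: [0.4973, -0.087, 0.1746]
tcp_rot: [-0.018, 1.0, 0.0, -0.0]
contact_force: [-0.4, 0.5, -1.6]
opening: 0.292
finger_force: 59.2
```

```bash
python3 s.py
```

```text
28.75 [ 0.4973 -0.087   0.1746] closeyaw 2.11 q [-1.840e-02  9.998e-01  2.000e-04 -2.000e-04] F [-0.39  0.52 -1.59] open mm 24.788106739511186 59.234644174575806 [-0.37 -0.01  2.06  0.    1.09 -1.98]
```

Call:
{"api": "jog_arm", "payload": {"increments": [{"dx": 0,"dy": 0,"dz": -0.15,"ax": 0,"ay": 0,"az": 0,"gripper": -1},{"dx": 0,"dy": 0,"dz": -0.3,"ax": 0,"ay": 0,"az": 0,"gripper": -1},{"dx": 0,"dy": 0,"dz": -0.45,"ax": 0,"ay": 0,"az": 0,"gripper": -1},{"dx": 0,"dy": 0,"dz": -0.58,"ax": 0,"ay": 0,"az": 0,"gripper": -1},{"dx": 0,"dy": 0,"dz": -0.68,"ax": 0,"ay": 0,"az": 0,"gripper": -1},{"dx": 0,"dy": 0,"dz": -0.76,"ax": 0,"ay": 0,"az": 0,"gripper": -1},{"dx": 0,"dy": 0,"dz": -0.8,"ax": 0,"ay": 0,"az": 0,"gripper": -1},{"dx": 0,"dy": 0,"dz": -0.82,"ax": 0,"ay": 0,"az": 0,"gripper": -1},{"dx": 0,"dy": 0,"dz": -0.83,"ax": 0,"ay": 0,"az": 0,"gripper": -1},{"dx": 0,"dy": 0,"dz": -0.83,"ax": 0,"ay": 0,"az": 0,"gripper": -1}]}}

```text
time: 29.75
eef_pos: [0.4977, -0.0881, 0.0755]
tcp_rot: [-0.018, 1.0, -0.0, 0.0]
contact_force: [0.3, 0.4, -0.9]
opening: 0.288
finger_force: 59.3
```

Call:
{"api": "jog_arm", "payload": {"increments": [{"dx": 0,"dy": 0,"dz": -0.005,"ax": 0,"ay": 0,"az": 0,"gripper": -1},{"dx": 0,"dy": 0,"dz": -0.01,"ax": 0,"ay": 0,"az": 0,"gripper": -1},{"dx": 0,"dy": 0,"dz": -0.01,"ax": 0,"ay": 0,"az": 0,"gripper": -1},{"dx": 0,"dy": 0,"dz": -0.01,"ax": 0,"ay": 0,"az": 0,"gripper": -1}]}}

```text
time: 30.15
eef_pos: [0.4979, -0.0882, 0.0749]
tcp_rot: [-0.018, 1.0, -0.0, 0.0]
contact_force: [-2.6, 0.5, 6.1]
opening: 0.296
finger_force: 60.2
```

```bash
python3 s.py
```

```text
30.15 [ 0.4979 -0.0882  0.0749] closeyaw 2.03 q [-1.770e-02  9.998e-01 -2.000e-04  4.000e-04] F [-2.57  0.49  6.12] open mm 25.14105524218923 60.15592038631439 [-0.38  0.15  2.11 -0.    0.88 -1.98]
```

Floor contact. I'll release, lift, move aside and check with the top camera.

Call:
{"api": "jog_arm", "payload": {"increments": [{"dx": 0,"dy": 0,"dz": 0,"ax": 0,"ay": 0,"az": 0,"gripper": 0.2},{"dx": 0,"dy": 0,"dz": 0,"ax": 0,"ay": 0,"az": 0,"gripper": 0.2},{"dx": 0,"dy": 0,"dz": 0,"ax": 0,"ay": 0,"az": 0,"gripper": 0.2},{"dx": 0,"dy": 0,"dz": 0,"ax": 0,"ay": 0,"az": 0,"gripper": 0.2},{"dx": 0,"dy": 0,"dz": 0.15,"ax": 0,"ay": 0,"az": 0,"gripper": 0.2},{"dx": 0,"dy": 0,"dz": 0.4,"ax": 0,"ay": 0,"az": 0,"gripper": 0.2},{"dx": 0,"dy": 0,"dz": 0.7,"ax": 0,"ay": 0,"az": 0,"gripper": 0.2},{"dx": 0,"dy": 0,"dz": 1,"ax": 0,"ay": 0,"az": 0,"gripper": 0.2},{"dx": 0,"dy": 0,"dz": 1,"ax": 0,"ay": 0,"az": 0,"gripper": 0.2}]}}

```text
time: 31.05
eef_pos: [0.5006, -0.0892, 0.2001]
tcp_rot: [-0.018, 1.0, -0.002, 0.005]
contact_force: [0.5, -0.3, 0.5]
opening: 0.601
finger_force: 0.0
```

Call:
{"api": "jog_arm", "payload": {"increments": [{"dx": 0,"dy": 0.35,"dz": 0,"ax": 0,"ay": 0,"az": 0,"gripper": 0.2},{"dx": 0,"dy": 0.7,"dz": 0,"ax": 0,"ay": 0,"az": 0,"gripper": 0.2},{"dx": 0,"dy": 1,"dz": 0,"ax": 0,"ay": 0,"az": 0,"gripper": 0.2}]}}

```text
time: 31.35
eef_pos: [0.4968, 0.0334, 0.1931]
tcp_rot: [-0.017, 1.0, 0.0, -0.0]
contact_force: [-0.1, -1.4, -0.1]
opening: 0.6
finger_force: 0.0
```

Call:
{"api": "jog_arm", "payload": {"increments": [{"dx": 0,"dy": 0.35,"dz": 0,"ax": 0,"ay": 0,"az": 0,"gripper": 0.2},{"dx": 0,"dy": 0.7,"dz": 0,"ax": 0,"ay": 0,"az": 0,"gripper": 0.2},{"dx": 0,"dy": 1,"dz": 0,"ax": 0,"ay": 0,"az": 0,"gripper": 0.2}]}}

```text
time: 31.65
eef_pos: [0.4967, 0.1539, 0.193]
tcp_rot: [-0.018, 1.0, 0.0, -0.0]
contact_force: [1.2, 0.6, -0.2]
opening: 0.598
finger_force: 0.0
```

Call:
{"api": "jog_arm", "payload": {"increments": [{"dx": 0,"dy": 0.35,"dz": 0,"ax": 0,"ay": 0,"az": 0,"gripper": 0.2},{"dx": 0,"dy": 0.7,"dz": 0,"ax": 0,"ay": 0,"az": 0,"gripper": 0.2},{"dx": 0,"dy": 0.8,"dz": 0,"ax": 0,"ay": 0,"az": 0,"gripper": 0.2},{"dx": 0,"dy": 0.8,"dz": 0,"ax": 0,"ay": 0,"az": 0,"gripper": 0.2},{"dx": 0,"dy": 0.8,"dz": 0,"ax": 0,"ay": 0,"az": 0,"gripper": 0.2},{"dx": 0,"dy": 0.8,"dz": 0,"ax": 0,"ay": 0,"az": 0,"gripper": 0.2}]}}

```text
time: 32.25
eef_pos: [0.4974, 0.2466, 0.1935]
tcp_rot: [-0.017, 1.0, -0.0, -0.0]
contact_force: [-0.7, -0.7, 0.8]
opening: 0.602
finger_force: 0.0
```

```bash
python3 s.py;python3 - <<'E'
from h import *; from m import fit
c=imaging.read_camera("top");f=c["frame"];cv2.imwrite("pics/t2.png",f)
h=cv2.cvtColor(f,cv2.COLOR_BGR2HSV)
B={"3":(333,374,160,275),"4":(373,414,160,280),"2":(412,450,170,265),"1":(449,495,175,258)}
fit(c,B,(h[...,1]<50)&(h[...,2]>90),.043,.095,"rib")
E
```

```text
32.25 [0.4974 0.2466 0.1935] closeyaw 1.94 q [-1.700e-02  9.999e-01 -3.000e-04 -3.000e-04] F [-0.68 -0.66  0.78] open mm 51.15308343783989 0.0 [ 0.28  0.09  1.93 -0.    1.13 -1.33]
rib 3 1169 c [497.8 -88.2] size [128.6  25.8] ang 2.3 z [0.0637 0.0742 0.082 ]
rib 4 1431 c [ 500.6 -157.9] size [153.3  26. ] ang 2.4 z [0.0689 0.0796 0.0879]
rib 2 959 c [ 503.6 -228.3] size [103.5  26.3] ang 2.7 z [0.0538 0.0682 0.0762]
rib 1 740 c [ 506.6 -298. ] size [79.6 26.3] ang 2.5 z [0.0492 0.0635 0.0703]
```

View pics/t2.png

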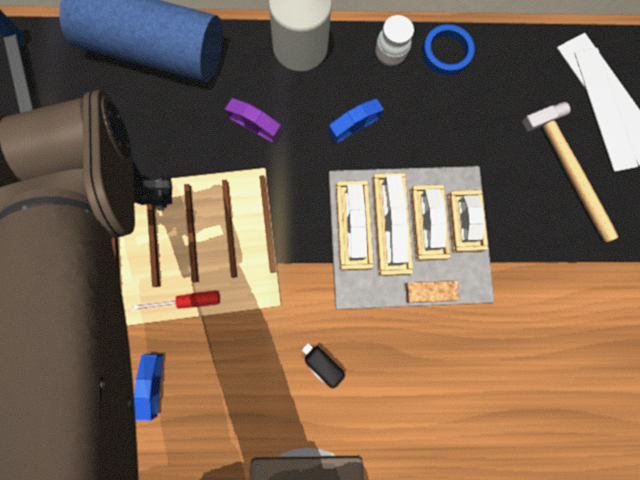

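The top view shows ribs 3, 4, 2 and 1 standing in their cradles at (354,222), (395,223), (431,222) and (470,220). Each is within 2 mm of its cradle's centre, with its top at the expected height. I'm handing in.

```bash
python3 -c "
from plant import job;print(job.sign_off())"
```

```text
the job is handed in; nothing more can be done
None
```

All four ribs are upright on the floors of their matching cradles, within 2 mm of centre by the last top-camera check, and the job is handed in at about 32 s; sign-off returned no verdict.

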